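# Stop the parts washer and fold back its splash screen

### The job

The wash is finished. First turn the washer's selector to off (the open ring); then fold its two-panel splash screen fully back against the jamb on its left, so that the parts can be taken out. The screen folds inward: push it in at the fold hinge, then slide its free edge along the track. Leave the selector at off and do not disturb the loose things in the tray and on the bench.

Things in the scene. Friction and masses are not known exactly. Their poses are not given: they have to be found in the camera images.
- washer: Bench-top parts washer, fixed: open stainless booth 368 wide (y), 320 deep (x, from -185 to +135 mm), walls 215 to 230 high, grey control console on its right (robot's view) side. Origin: on the bench under the booth, 190 mm behind the front opening; x points into the booth (away from the robot), y to the robot's left, z up. Tray floor 50 mm above the bench; loose parts lie in its rear half.
- head_track (a point): Middle of the underside of the aluminium head track over the front opening, 310 mm above the bench; axes as the washer's. The track is 36 deep (x), 30 high. Opening: in this point's plane x = 0, between two posts 40 wide, 30 deep and 340 high with inner faces at y = +144 and -144 mm; sill below it 36 deep, top 50 mm above the bench.
- console_face (a point): Centre of the console's sloping front plate, on its surface, 115 mm above the bench; axes as the washer's. The plate leans towards the robot, 27 degrees (0.47 rad) from level; 160 long up the slope, 165 wide. The booth's right post begins 93 mm to the left of this point and stands 340 mm high. Gauge and lamp on the console's top are 15 mm high.
- selector (a joint): Selector angle (rad) about the normal of the console plate: 0 = off, pointer straight up the slope at the open ring; positive = clockwise as seen facing the plate. Spring detents (up to about 0.07 N m) at -0.7 (dot), 0 (open ring: off), 0.7 (one bar) and 1.4 (two bars): it snaps to the nearest; stops at -0.78 and 1.48. Starts at one bar or two bars.
- selector_grip (a point): Middle of the selector's grip, on its axis, 30 mm out from the console plate. The grip is a black bar 48 long, 14 thick, from 8 to 42 mm off the plate, on a round skirt 52 in diameter and 8 high; a white line and a pointed nose mark its pointer end. This frame turns with it: x along the pointer, y across the bar, z out of the plate.
- screen (a joint): Fold angle of the splash screen (rad): angle of the left (jamb) panel from the front plane; 0 = closed, both panels flat in the opening; 1.43 = stop, folded right back. The equal right panel makes the same angle the other way. Starts a little ajar (0.03 to 0.25). Stiff hinges: a slow push takes 2 to 6 N; it stays where left, no latch or spring.
- pivot_edge (a point): Point on the pivot of the left panel, at the opening's left edge, on the front plane (y = +128 mm from the middle of the head track), 120 mm above the bench. Fixed to the panel: z up; with the screen closed x points into the booth.
- fold_hinge (a point): Point on the fold hinge joining the panels, 120 mm above the bench: centre of an upright dark steel knuckle, 14 diameter, 56 to 304 mm above the bench. Panels: 12 thick, 130 wide pin to pin, aluminium frames, clear window over a steel kick plate. The fold goes into the booth and to the left, on a circle of radius 130 about pivot_edge; the panels form a V open to the robot.
- lead_edge (a point): Point on the right panel's free edge, 120 mm above the bench: centre of an upright aluminium stile, 16 diameter, 56 to 304 mm above the bench, guided in the track. Starts beside the right post and runs along the front plane towards pivot_edge as the screen folds, 260 mm x cos(fold angle) from it. Once part folded, it can be pushed along from its right side.
- bearing_ring: Loose bright bearing ring, 62 outside, 44 bore, 18 high, in the tray; origin under its centre. Not to be disturbed.
- spacer_ring: Loose dark spacer ring, 52 outside, 28 bore, 24 high, in the tray; origin under its centre. Not to be disturbed.
- flange: Loose dark steel flange, 80 diameter, 34 high, in the tray; origin under its centre. Not to be disturbed.
- brush: Loose brush lying on the bench in front of the booth, to the left. Not to be disturbed.
- wrench: Loose wrench lying on the bench in front of the booth, near the middle. Not to be disturbed.
- bench_flange: Loose dark steel flange, 104 diameter, 34 high, on the bench to the right. Not to be disturbed.
- bottle: Loose white bottle, 72 diameter, 190 high, standing on the bench to the right of the console. Not to be disturbed.
- parts_bin: Loose yellow open parts bin, 200 x 120 x 90, on the bench to the left of the booth. Not to be disturbed.

How it is judged:
By the outcome, as a careful person would: the job done as asked, in the order asked, and still so for the second after the job is handed in, with the robot touching nothing.
It also fails if it takes over 72 s, if anything falls off the work surface, if the arm or the gripper's body presses on something with over 40 N, if the wrist force passes 120 N, or if a joint passes its speed limit or range.

### The arm

A 6-joint arm with a two-finger parallel gripper is mounted at the origin on the work surface. World frame = base frame: x ahead of the robot, y to its left, z up, the work surface at z = 0. Lengths are in m, angles in rad, forces in N, time in s.
With the tool pointing down it reaches from about 0.35 to 0.875 m from the base axis. Payload 15.5 kg.
Tool frame: the origin (TCP) lies at the very end of the fingers, on their centre line; the grasp point (between the pads) lies 19 mm behind it; z points along the fingers, y is the line along which they close (so a half turn about z gives the same grasp; the last joint's range is limited). The gripper opens to 85 mm and grips with 20 to 120 N. Pads are 22 mm wide; open, the fingers measure 114 mm over their backs; the gripper's body (76 mm by 85 mm) begins 54 mm behind the grasp point. The pads swing forward as they close: fully open they stand 13 mm farther back than shut.
Start: joints at [-1.292, 0.494, 1.345, -0, 1.302, -0.096], TCP at [0.228, -0.582, 0.231] pointing down, gripper open.
Joint ranges: [-2.91, 2.91], [-0.82, 2.16], [0.22, 2.67], [-1.22, 4.37], [0.12, 2.79], [-3.08, 3.08]. Speed limits (rad/s): [1.89, 1.89, 2.57, 3.01, 3.01, 3.01].

### API

Orientations are given as a rotation vector (axis times angle).
In Python, from cell import manip gives the robot as it stands.
- The arm moves only by the tool arm_command, never from a script. Its arguments are lists of equal length, an entry for each row: "offset": the shift along the tool's x, y, z scaled (see below), a list of three; "angular": the turn, a rotation vector about the tool's x, y, z scaled (see below), a list of three; "hand": the opening, from 0 (shut) to 1 (fully open). A call has 1 to 20 rows; each row shifts and turns the commanded pose from where the row before left it, along the tool's axes as they then stand; what a row does not reach is not made up. The controller multiplies each number of a shift by 0.04 m and each number of a turn by 10 degrees. A row lasts 1/8 s, in which the tool goes at most 62.5 mm and 10.7 degrees, less where a joint would pass 70% of its speed; a pose out of reach is approached as far as the arm can. A call with a number of a shift or a turn outside -1 to 1 is refused whole. A call with a gripper value outside its range is refused whole. The fingers move at their own pace and stop on an object; "squeeze" is the grip in N (left out, the last holds). Time passes only in rows, so rows that do not move let the fingers close. It gives the time, the measured TCP pose, the force, the opening and the grip force at its end, in the units of the state.
- manip.read_state(): the state, without advancing time (a new reading comes with each control period).
- manip.read_camera(name): name is "scene" or "top"; returns a dict with "color" (400x640x3 uint8, red, green, blue), "fx", "fy", "cx", "cy" (pixels), "rvec" (rotation vector, rad) and "tvec" (3), from world to camera coordinates, as OpenCV has them. Camera axes: x right, y down, z forward; pixel columns grow to the right and rows downward; lengths in m; the calibration is good to about 2 mm. A picture is of the moment at which its call begins. There is no depth.
- manip.close_job(): hands the job in; it is judged then, once.
The state is a dict: "t": time; "joint_pos": joint angles; "dq": joint speeds; "joint_torque": joint torques, N m; "tool_pos": TCP position; "eef_rot": TCP orientation; "contact_force": force on the tool from outside, world axes, zero at the start; "wrist_torque": the same for the moment, N m; "opening": finger opening in m; "grasp_force": force on a finger pad.
Only numpy, scipy, OpenCV 4.12 (cv2) and the standard library are available. Lean on these libraries where they do the work, as an engineer would, in place of code of your own. Each camera call takes 0.05 s, during which the arm holds its last target. There are 200 camera calls.

## Working session

There is one attempt and no reset: what is moved stays moved. The work goes in short steps, Python scripts to look and compute and a tool call to move; the robot and the scene stay as the last step left them, time stands still between calls to the robot, and variables do not carry over. Pictures are saved under pics/ and viewed, at most 10 in all, crops included, and the job is handed in when it is done.

Besides the shell and the picture viewer there is one more tool, called after ">>>" in YAML: its name, and indented under it one key for each argument. arm_command: Moves the arm, as the interface text tells. Shifts and turns lie within -1 to 1; 1 stands for 0.04 m of shift or 10 degrees of turn. Its arguments: {"type":"object","properties":{"offset":{"type":"array"},"angular":{"type":"array"},"hand":{"type":"array"},"squeeze":{"type":"number"}},"required":["offset","angular","hand"]}

```bash
mkdir -p pics; ls; cat > h.py <<'E'
import numpy as np, cv2
from cell import manip
def cam(n):
    c=manip.read_camera(n); c['R']=cv2.Rodrigues(np.array(c['rvec'],float))[0]; c['t']=np.array(c['tvec'],float); return c
def ray(c,u,v):
    d=c['R'].T@np.array([(u-c['cx'])/c['fx'],(v-c['cy'])/c['fy'],1.]); return -c['R'].T@c['t'],d
def onz(c,u,v,z):
    o,d=ray(c,u,v); return o+d*(z-o[2])/d[2]
def proj(c,p):
    q=c['R']@np.array(p,float)+c['t']; return np.array([c['fx']*q[0]/q[2]+c['cx'],c['fy']*q[1]/q[2]+c['cy']])
def tri(c1,a,c2,b):
    o1,d1=ray(c1,*a);o2,d2=ray(c2,*b)
    s=np.linalg.lstsq(np.c_[d1,-d2],o2-o1,rcond=None)[0]
    p,q=o1+s[0]*d1,o2+s[1]*d2; return (p+q)/2,np.linalg.norm(p-q)
def save(c,name): cv2.imwrite('pics/'+name+'.png',cv2.cvtColor(c['color'],cv2.COLOR_RGB2BGR))
E
python3 - <<'E'
from h import *
for n in('scene','top'):
    c=cam(n); save(c,n+'0'); print(n,-c['R'].T@c['t'],c['fx'],c['R'][2])
print(manip.read_state())
E
```

```text
pics
scene [ 1.30086264 -0.41807417  1.17940187] 412.675194864847 [-0.56762913  0.31738141 -0.75964874]
top [0.49420518 0.02664305 1.60278638] 392.7722477996573 [ 0.04863277 -0.00930209 -0.99877341]
{'t': 0.1, 'joint_pos': array([-1.29251489e+00,  4.94105896e-01,  1.34602903e+00,  1.90073955e-05,
        1.30248159e+00, -9.55304764e-02]), 'dq': array([ 9.08556350e-05, -6.75203517e-04, -3.63942160e-03,  1.90170619e-03,
        2.85735667e-03, -6.92114189e-04]), 'joint_torque': array([ 1.72016473e-03, -8.83592534e+01, -3.84559786e+01, -5.61851067e-06,
        5.31550177e-03,  1.82843070e-05]), 'tool_pos': array([ 0.22813877, -0.58155729,  0.2307829 ]), 'eef_rot': array([-3.08587627e+00, -5.83572026e-01,  1.18049416e-04]), 'contact_force': array([-0.26308434, -0.39488253, -1.0039771 ]), 'wrist_torque': array([ 0.00571722,  0.03400405, -0.01543046]), 'grasp_force': 0.0, 'opening': 0.08486845300371232}
```

View pics/scene0.png

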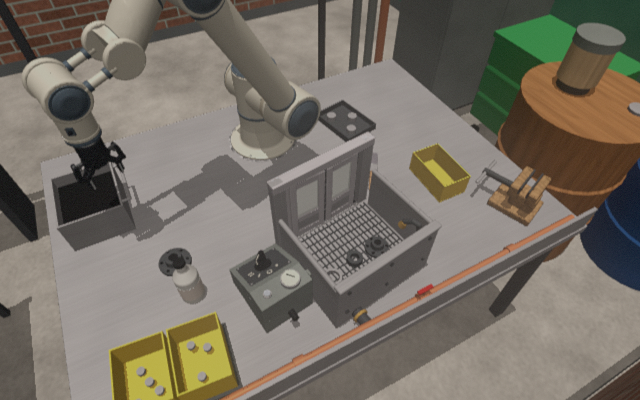

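View pics/top0.png

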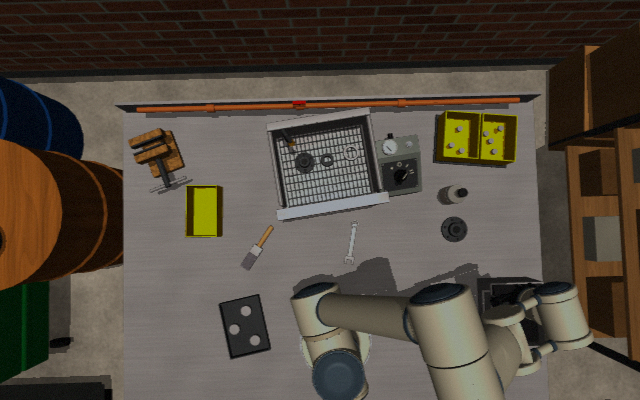

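The scene view shows the booth at about (350,220), with the console and its black selector at (262,262). The top view shows the head track from (278,213) to (388,197) and the selector at (401,175). The yaw is a few degrees. I'll zoom in.

```bash
python3 - <<'E'
import cv2,numpy as np
t=cv2.imread('pics/top0.png'); s=cv2.imread('pics/scene0.png')
cv2.imwrite('pics/t1.png',cv2.resize(t[100:225,262:432],None,fx=4.7,fy=4.7,interpolation=cv2.INTER_CUBIC))
cv2.imwrite('pics/s1.png',cv2.resize(s[130:330,220:450],None,fx=3,fy=3,interpolation=cv2.INTER_CUBIC))
E
```

```text
(no output)
```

View pics/t1.png

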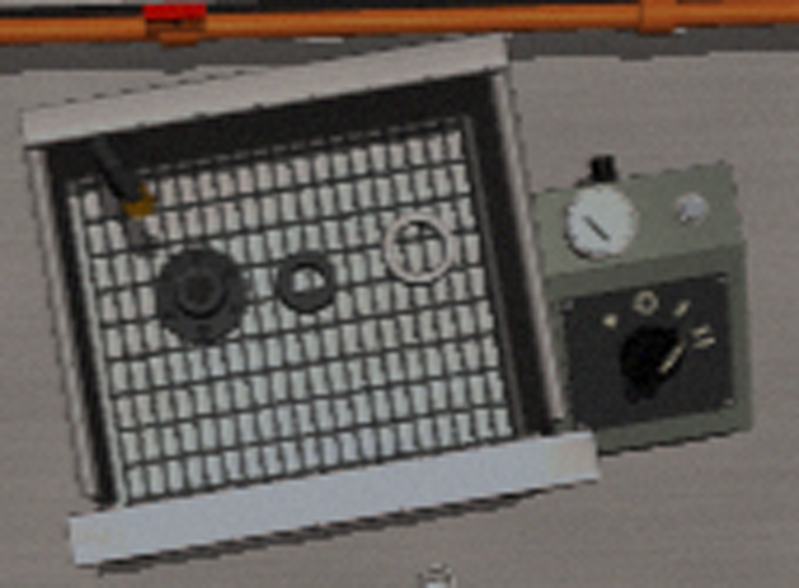

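View pics/s1.png

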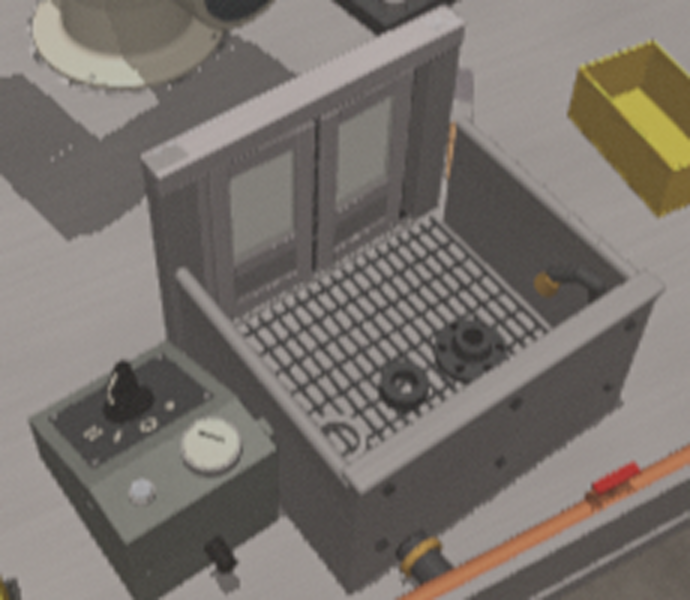

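```bash
cat > m.py <<'E'
from h import *
T=cam('top');S=cam('scene')
t=lambda u,v:(262+u/4.7-.4,100+v/4.7-.4); s=lambda u,v:(220+u/3-.33,130+v/3-.33)
E
python3 - <<'E'
from m import *
np.set_printoptions(precision=4,suppress=True)
C=[onz(T,*t(*p),.34) for p in [(70,518),(595,432),(73,565),(598,478)]]
for c in C: print(c)
S4=[onz(S,*s(*p),.34) for p in [(463,22),(150,160),(158,180),(463,40)]]
print('scene');[print(c) for c in S4]
names=['dot','ring','bar','bars']
tm=[(611,321),(646,303),(683,308),(703,338)]; sm=[(170,406),(150,424),(117,436),(93,434)]
P=[]
for n,a,b in zip(names,tm,sm):
    p,e=tri(T,t(*a),S,s(*b)); P.append(p); print(n,p,e)
print('whiteline tri far/near',tri(T,t(680,350),S,s(110,403)),tri(T,t(660,372),S,s(124,370)))
print('console corners T: ', [onz(T,*t(*p),z) for p,z in [((545,277),.151),((742,243),.151),((752,428),.079)]])
E
```

```text
[0.5304 0.1818 0.34  ]
[ 0.579  -0.1794  0.34  ]
[0.4982 0.1805 0.34  ]
[ 0.5473 -0.1803  0.34  ]
scene
[0.5307 0.182  0.34  ]
[ 0.5591 -0.177   0.34  ]
[ 0.585  -0.1803  0.34  ]
[0.5537 0.1672 0.34  ]
dot [ 0.6822 -0.2292  0.1304] 0.00107223717719779
ring [ 0.6952 -0.256   0.1373] 0.002283929982509197
bar [ 0.6905 -0.2874  0.1328] 0.0001478103422356631
bars [ 0.668  -0.3056  0.1167] 0.0012338142550686582
whiteline tri far/near (array([ 0.6566, -0.2814,  0.1387]), np.float64(0.0025103671520254976)) (array([ 0.6385, -0.2594,  0.1566]), np.float64(0.006383871653712577))
console corners T:  [array([ 0.7158, -0.1751,  0.151 ]), array([ 0.7386, -0.3325,  0.151 ]), array([ 0.5961, -0.3524,  0.079 ])]
```

```bash
python3 - <<'E'
from m import *
np.set_printoptions(precision=4,suppress=True)
psi=np.deg2rad(7.7); R=cv2.Rodrigues(np.array([0,0,psi]))[0]
u=R@[.891,0,.454]; n=R@[-.454,0,.891]; r=R@[0,-1,0]; c=np.array([.655,-.2614,.1166])
for a in(.7,1.4):
    d=np.cos(a)*u+np.sin(a)*r
    for nm,C in(('T',T),('S',S)):
        print(a,nm,*[proj(C,c+d*k+n*h) for k,h in((0,.042),(.024,.042),(.024,.008),(-.024,.042))])
E
python3 - <<'E'
import cv2,numpy as np
t=cv2.imread('pics/top0.png')[160:195,385:420]; s=cv2.imread('pics/scene0.png')[240:285,240:290]
cv2.imwrite('pics/k.png',np.hstack([cv2.resize(t,(400,400),interpolation=0),cv2.resize(s,(400,400),interpolation=0)]))
E
```

```text
0.7 T [402.343  179.0897] [406.1473 173.8234] [403.786  170.7369] [398.5766 184.3034]
0.7 S [258.2177 253.4584] [256.0785 258.4641] [259.907 267.768] [260.2842 248.6231]
1.4 T [402.343  179.0897] [408.5516 177.0438] [406.1497 173.9027] [396.1454 181.132 ]
1.4 S [258.2177 253.4584] [251.6469 258.0066] [255.5041 267.252 ] [264.6533 249.0037]
```

View pics/k.png

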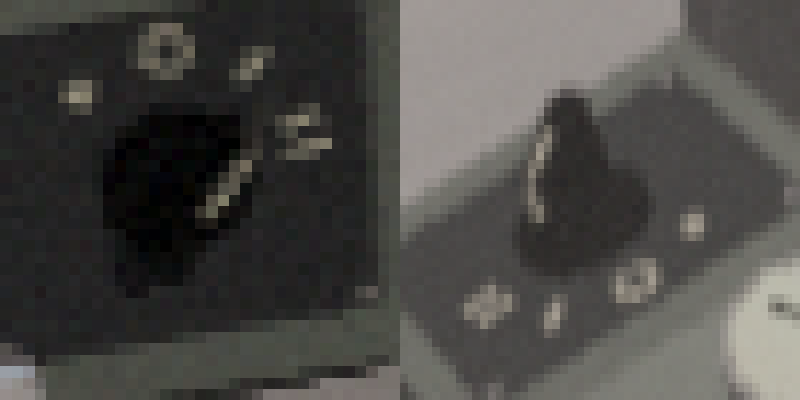

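The left half shows the white line running from (403.4,178.8) to (406.9,174.0) in the top image. That matches the 0.7 rad (one bar) prediction, so the selector is at one bar. I'll lift and go above the console.

>>> arm_command:
  offset:
    - [0,0,-1]
    - [0,0,-1]
    - [0,0,-1]
    - [0.47,-0.88,0]
    - [0.47,-0.88,0]
    - [0.47,-0.88,0]
    - [0.47,-0.88,0]
    - [0.47,-0.88,0]
    - [0.47,-0.88,0]
    - [0.47,-0.88,0]
    - [0.47,-0.88,0]
    - [0.47,-0.88,0]
    - [0.47,-0.88,0]
    - [0.47,-0.88,0]
    - [0.47,-0.88,0]
    - [0,0,0]
    - [0,0,0]
  angular:
    - [0,0,0]
    - [0,0,0]
    - [0,0,0]
    - [0,0,0]
    - [0,0,0]
    - [0,0,0]
    - [0,0,0]
    - [0,0,0]
    - [0,0,0]
    - [0,0,0]
    - [0,0,0]
    - [0,0,0]
    - [0,0,0]
    - [0,0,0]
    - [0,0,0]
    - [0,0,0]
    - [0,0,0]
  hand: [1,1,1,1,1,1,1,1,1,1,1,1,1,1,1,1,1]

```text
t: 2.42
tool_pos: [0.2841, -0.1065, 0.3514]
eef_rot: [3.086, 0.585, 0.0]
contact_force: [-0.5, -0.4, -0.5]
opening: 0.0856
grasp_force: 0.0
```

```bash
cat >> h.py <<'E'
np.set_printoptions(precision=3,suppress=True)
psi=np.deg2rad(7.7); W=cv2.Rodrigues(np.array([0,0,psi]))[0]   # washer axes
U=W@[.891,0,.454]; N=W@[-.454,0,.891]; Rt=W@[0,-1,0.]
SEL=np.array([.655,-.2635,.1166]); HEAD=np.array([.539,.0006,0])
def w2(p): return W@np.array(p,float)+HEAD     # from washer-frame rel. to head-track middle (z abs)
def Rzy(z,y):
    z=z/np.linalg.norm(z); y=y-z*(y@z); y/=np.linalg.norm(y); return np.c_[np.cross(y,z),y,z]
def state(p=True):
    s=manip.read_state(); s['R']=cv2.Rodrigues(np.array(s['eef_rot'],float))[0]
    if p: print('t',s['t'],'q',s['joint_pos'],'tcp',s['tool_pos'],'F',s['contact_force'],'M',s['wrist_torque'],'open',s['opening'],s['grasp_force'])
    return s
def delta(pos,R=None,s=None):
    s=s or state(); 
    print('shift units (tool axes now)',s['R'].T@(np.array(pos)-s['tool_pos'])/.04)
    if R is not None:
        print('turn units',np.rad2deg(cv2.Rodrigues(s['R'].T@R)[0].ravel())/10,' shift in new axes',R.T@(np.array(pos)-s['tool_pos'])/.04)
E
python3 - <<'E'
from h import *
a=.7; across=np.cos(a)*Rt-np.sin(a)*U
delta(SEL+N*.14,Rzy(-N,across))
T=cam('top'); print('bottle top', onz(T,458,190,.19), 'bflange',onz(T,454,229,.034))
E
```

```text
t 2.425 q [-0.556 -0.118  1.808 -0.     1.452  0.64 ] tcp [ 0.284 -0.106  0.351] F [-0.505 -0.367 -0.542] M [ 0.031 -0.017  0.01 ] open 0.08560324743254302 0.0
shift units (tool axes now) [5.649 6.666 2.756]
turn units [0.641 2.725 5.285]  shift in new axes [7.171 0.67  5.663]
bottle top [ 0.587 -0.457  0.19 ] bflange [ 0.442 -0.487  0.034]
```

The rotation vector's sign convention put x at (+.93,+.37), so the arm drifted towards the base. No harm was done. I'll correct with the computed numbers.

>>> arm_command:
  offset:
    - [0.47,0.555,0]
    - [0.47,0.555,0]
    - [0.47,0.555,0]
    - [0.47,0.555,0]
    - [0.47,0.555,0]
    - [0.47,0.555,0]
    - [0.47,0.555,0]
    - [0.47,0.555,0]
    - [0.47,0.555,0]
    - [0.47,0.555,0]
    - [0.47,0.555,0]
    - [0.47,0.555,0]
    - [0,0,0]
    - [0,0,0]
    - [0,0,0]
    - [0,0,0]
    - [0,0,0]
    - [0,0,0]
    - [0,0,0]
  angular:
    - [0,0,0]
    - [0,0,0]
    - [0,0,0]
    - [0,0,0]
    - [0,0,0]
    - [0,0,0]
    - [0,0,0]
    - [0,0,0]
    - [0,0,0]
    - [0,0,0]
    - [0,0,0]
    - [0,0,0]
    - [0.107,0.454,0.881]
    - [0.107,0.454,0.881]
    - [0.107,0.454,0.881]
    - [0.107,0.454,0.881]
    - [0.107,0.454,0.881]
    - [0.107,0.454,0.881]
    - [0,0,0]
  hand: [1,1,1,1,1,1,1,1,1,1,1,1,1,1,1,1,0.7,0.7,0.7]

```text
t: 4.85
tool_pos: [0.5899, -0.2731, 0.3507]
eef_rot: [-2.768, 0.809, -0.631]
contact_force: [0.2, 0.4, 0.0]
opening: 0.0601
grasp_force: 0.0
```

```bash
python3 - <<'E'
from h import *
a=.7; across=np.cos(a)*Rt-np.sin(a)*U
delta(SEL+N*.10,Rzy(-N,across))
E
```

```text
t 4.85 q [-0.702  0.281  1.457  0.385  1.106  1.316] tcp [ 0.59  -0.273  0.351] F [0.175 0.413 0.024] M [-0.036  0.213  0.04 ] open 0.06011302149897075 0.0
shift units (tool axes now) [-0.917  0.75   3.463]
turn units [ 0.007  0.006 -0.017]  shift in new axes [-0.923  0.752  3.461]
```

>>> arm_command:
  offset:
    - [-0.46,0.375,0]
    - [-0.46,0.375,0.46]
    - [0,0,1]
    - [0,0,1]
    - [0,0,1]
    - [0,0,0]
    - [0,0,0]
  angular:
    - [0,0,0]
    - [0,0,0]
    - [0,0,0]
    - [0,0,0]
    - [0,0,0]
    - [0,0,0]
    - [0,0,0]
  hand: [0.7,0.7,0.7,0.7,0.7,0.7,0.7]

```text
t: 5.72
tool_pos: [0.6117, -0.269, 0.2072]
eef_rot: [-2.77, 0.803, -0.632]
contact_force: [0.8, 0.8, 0.7]
opening: 0.0599
grasp_force: 0.0
```

```bash
python3 - <<'E'
from h import *
a=.7; across=np.cos(a)*Rt-np.sin(a)*U
delta(SEL+N*.016,Rzy(-N,across))
S=cam('scene');T=cam('top')
s=S['color'][215:285,225:315]; t=T['color'][130:200,365:455]
cv2.imwrite('pics/a1.png',cv2.cvtColor(np.hstack([cv2.resize(x,(400,311),interpolation=cv2.INTER_CUBIC) for x in(t,s)]),4))
E
```

```text
t 5.725 q [-0.67   0.451  1.619  0.478  0.791  1.174] tcp [ 0.612 -0.269  0.207] F [0.779 0.767 0.713] M [ 0.016  0.206 -0.012] open 0.05992329089784806 0.0
shift units (tool axes now) [-0.038  0.043  2.114]
turn units [0.001 0.002 0.005]  shift in new axes [-0.039  0.043  2.114]
```

View pics/a1.png

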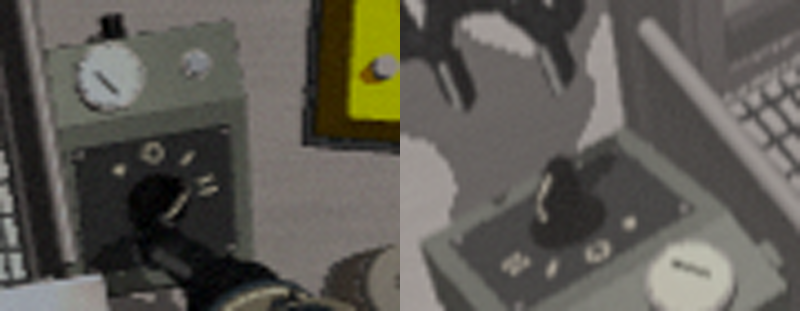

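The fingers straddle the selector axis: scene-crop tips at (465,105) and (565,90), knob at (565,200). The pointer is at one bar. I'll descend, grip gently and turn −40°.

>>> arm_command:
  offset:
    - [0,0,0.7]
    - [0,0,0.7]
    - [0,0,0.7]
    - [0,0,0]
    - [0,0,0]
    - [0,0,0]
    - [0,0,0]
    - [0,0,0]
    - [0,0,0]
    - [0,0,0]
  angular:
    - [0,0,0]
    - [0,0,0]
    - [0,0,0]
    - [0,0,0]
    - [0,0,0]
    - [0,0,0]
    - [0,0,0]
    - [0,0,0]
    - [0,0,0]
    - [0,0,0]
  hand: [0.7,0.7,0.7,0.7,0,0,0,0,0,0]
  squeeze: 25

```text
t: 7.08
tool_pos: [0.6491, -0.2641, 0.1328]
eef_rot: [-2.769, 0.807, -0.635]
contact_force: [-8.6, -4.3, 8.9]
opening: 0.0135
grasp_force: 28.8
```

```bash
python3 - <<'E'
from h import *
a=.7; across=np.cos(a)*Rt-np.sin(a)*U
delta(SEL+N*.016,Rzy(-N,across))
E
```

```text
t 7.075 q [-0.622  0.586  1.618  0.537  0.653  1.131] tcp [ 0.649 -0.264  0.133] F [-8.634 -4.281  8.923] M [-0.508  0.843 -0.228] open 0.013475944371391668 28.84664922952652
shift units (tool axes now) [-0.036  0.037  0.028]
turn units [ 0.004 -0.008 -0.005]  shift in new axes [-0.036  0.037  0.028]
```

>>> arm_command:
  offset:
    - [0,0,-0.06]
    - [0,0,0]
    - [0,0,0]
    - [0,0,0]
    - [0,0,0]
    - [0,0,0]
    - [0,0,0]
    - [0,0,0]
    - [0,0,0]
    - [0,0,0]
  angular:
    - [0,0,0]
    - [0,0,-0.6]
    - [0,0,-0.6]
    - [0,0,-0.6]
    - [0,0,-0.6]
    - [0,0,-0.6]
    - [0,0,-0.6]
    - [0,0,-0.45]
    - [0,0,0]
    - [0,0,0]
  hand: [0,0,0,0,0,0,0,0,0,0]

```text
t: 8.32
tool_pos: [0.6484, -0.2627, 0.1336]
eef_rot: [-3.018, -0.212, -0.724]
contact_force: [10.9, 3.9, -11.4]
opening: 0.0138
grasp_force: 27.5
```

```bash
python3 - <<'E'
from h import *
delta(SEL+N*.016,Rzy(-N,Rt))
E
```

```text
t 8.325 q [-0.622  0.584  1.618  0.537  0.657  0.425] tcp [ 0.648 -0.263  0.134] F [ 10.95    3.895 -11.37 ] M [ 0.423 -0.45   0.197] open 0.013808853429764647 27.517569065093994
shift units (tool axes now) [-0.05   0.041  0.052]
turn units [-0.007  0.001  0.032]  shift in new axes [-0.05   0.041  0.052]
```

>>> arm_command:
  offset:
    - [0,0,0.03]
    - [0,0,0]
    - [0,0,0]
    - [0,0,0]
    - [0,0,-0.5]
    - [0,0,-1]
    - [0,0,-1]
    - [0,0,-1]
    - [0,0,-1]
    - [0,0,0]
  angular:
    - [0,0,0]
    - [0,0,0]
    - [0,0,0]
    - [0,0,0]
    - [0,0,0]
    - [0,0,0]
    - [0,0,0]
    - [0,0,0]
    - [0,0,0]
    - [0,0,0]
  hand: [0,0.6,0.6,0.6,0.6,0.6,0.6,0.6,0.6,0.6]

```text
t: 9.57
tool_pos: [0.5673, -0.2753, 0.2972]
eef_rot: [-3.021, -0.212, -0.731]
contact_force: [-0.3, -0.8, -1.4]
opening: 0.0511
grasp_force: 0.0
```

```bash
python3 - <<'E'
from h import *
s=state()
S=cam('scene');T=cam('top')
a=S['color'][235:290,225:295]; t=T['color'][155:210,375:445]
# track geometry in scene: screen knuckle candidates; panel view from the scene camera
b=S['color'][120:250,260:400]
im=np.vstack([np.hstack([cv2.resize(x,(330,259),interpolation=0) for x in(t,a)]),cv2.resize(b,(660,320)*1,interpolation=cv2.INTER_CUBIC)])
cv2.imwrite('pics/b1.png',cv2.cvtColor(im,4))
E
```

```text
t 9.575 q [-0.734  0.3    1.585  0.43   0.977  0.504] tcp [ 0.567 -0.275  0.297] F [-0.316 -0.788 -1.419] M [-0.044  0.204  0.008] open 0.05112058606145 0.0
```

View pics/b1.png

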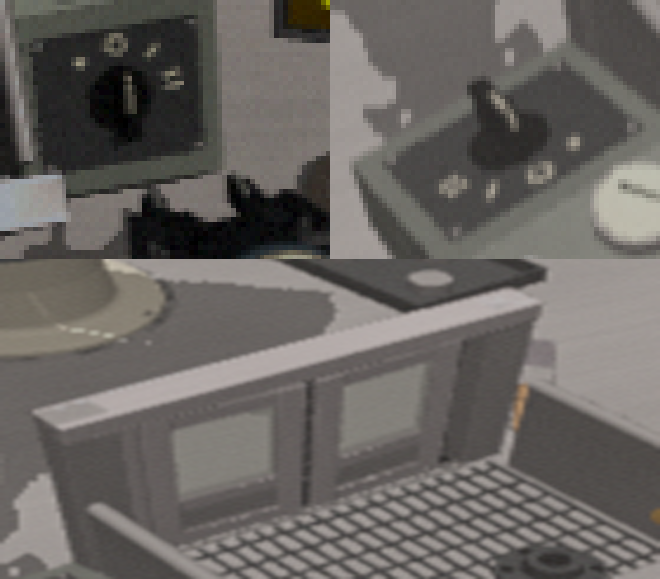

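The selector points at the open ring in both crops. The fold-hinge line is at about (325,220) in the scene image. Now I'll measure the fold and check the arm's reach with a tilted tool, using a linear kinematics fit to the logged states.

```bash
cat > k.py <<'E'
from h import *
from scipy.spatial.transform import Rotation as Ro
from scipy.optimize import least_squares
D=[([-1.2925,.4941,1.346,0,1.3025,-.0955],[.22814,-.58156,.23078]),([-.556,-.118,1.808,0,1.452,.64],[.284,-.106,.351]),
([-.702,.281,1.457,.385,1.106,1.316],[.590,-.273,.351]),([-.67,.451,1.619,.478,.791,1.174],[.612,-.269,.207]),
([-.622,.586,1.618,.537,.653,1.131],[.649,-.264,.133]),([-.734,.3,1.585,.43,.977,.504],[.5673,-.2753,.2972])]
E=lambda s,a:Ro.from_euler(s,a).as_matrix()
def chain(q):
    A=E('z',q[0]);B=A@E('y',q[1]);C=B@E('y',q[2]);G=C@E('z',q[3]);H=G@E('y',q[4]); return A,B,C,G,H
def rows(q):
    A,B,C,G,H=chain(q); return np.c_[A,B[:,2],C[:,0],C[:,2],H[:,2]]
X=np.linalg.lstsq(np.vstack([rows(q) for q,_ in D]),np.hstack([p for _,p in D]),rcond=None)[0]
def fk(q): return rows(q)@X, chain(q)[4]
def ik(p,z,q0):
    lo=np.array([-2.9,-.82,.22,-1.22,.12]);hi=np.array([2.9,2.16,2.67,4.37,2.79])
    r=least_squares(lambda q:np.r_[(fk(q)[0]-p)*10,fk(q)[1][:,2]-z],np.clip(q0,lo+.01,hi-.01),bounds=(lo,hi)); return r.x,np.abs(r.fun).max()
E
python3 - <<'E'
from k import *
print('X',X, 'res',[np.abs(rows(q)@X-p).max() for q,p in D])
q=D[3][0]; print(fk(q)[1][:,2],-N)
S=cam('scene'); 
b=lambda u,v:(260+u*140/660-.4,120+(v-259)*130/320-.4)
iw=lambda p:W.T@(p-HEAD)
print('hinge bottom',iw(onz(S,*b(307,505),.056)),'top',iw(onz(S,*b(307,375),.304)))
for th in(35,45,55,65):
  t=np.deg2rad(th); z=W@[np.sin(t),0,-np.cos(t)]
  for p in([-.04,0,.1],[.09,.037,.09],[0.01,-.09,.12],[.01,.07,.12]):
    q,e=ik(w2(p),z,np.array([-.4,.5,1.7,.2,.6])); print(th,p,q,round(e,4), 'wrist',iw(w2(p)-z*X[6]))
E
```

```text
X [0.    0.06  0.256 0.597 0.118 0.384 0.335] res [np.float64(0.00011706607981917805), np.float64(0.00011719949310415312), np.float64(0.0003119551944084087), np.float64(0.00042727210321921727), np.float64(0.0003758472527921608), np.float64(0.0002973811796571635)]
[ 0.45   0.061 -0.891] [ 0.45   0.061 -0.891]
hinge bottom [0.013 0.002 0.056] top [0.004 0.004 0.304]
35 [-0.04, 0, 0.1] [-0.292  0.513  2.303  2.346  0.339] 0.0 wrist [-0.232 -0.     0.374]
35 [0.09, 0.037, 0.09] [-0.084  0.585  2.009  1.963  0.135] 0.0 wrist [-0.102  0.037  0.364]
35 [0.01, -0.09, 0.12] [-0.451  0.489  2.098  1.492  0.323] 0.0 wrist [-0.182 -0.09   0.394]
35 [0.01, 0.07, 0.12] [-0.041  0.468  2.182  2.411  0.15 ] 0.0 wrist [-0.182  0.07   0.394]
45 [-0.04, 0, 0.1] [-0.363  0.673  2.453  2.637  0.772] 0.0 wrist [-0.277 -0.     0.337]
45 [0.09, 0.037, 0.09] [-0.109  0.658  2.139  2.745  0.457] 0.0 wrist [-0.147  0.037  0.327]
45 [0.01, -0.09, 0.12] [-0.523  0.571  2.225  2.158  0.546] 0.0 wrist [-0.227 -0.09   0.357]
45 [0.01, 0.07, 0.12] [-0.067  0.572  2.326  2.867  0.548] 0.0 wrist [-0.227  0.07   0.357]
55 [-0.04, 0, 0.1] [-0.442  0.987  2.611  2.667  1.357] 0.0 wrist [-0.314 -0.     0.292]
55 [0.09, 0.037, 0.09] [-0.135  0.79   2.249  2.85   0.861] 0.0 wrist [-0.184  0.037  0.282]
55 [0.01, -0.09, 0.12] [-0.597  0.72   2.337  2.368  0.898] 0.0 wrist [-0.264 -0.09   0.312]
55 [0.01, 0.07, 0.12] [-0.095  0.773  2.464  2.926  1.054] 0.0 wrist [-0.264  0.07   0.312]
65 [-0.04, 0, 0.1] [-0.563  1.236  2.67   2.484  1.678] 0.05 wrist [-0.344 -0.     0.242]
65 [0.09, 0.037, 0.09] [-0.16   0.972  2.327  2.864  1.285] 0.0 wrist [-0.214  0.037  0.232]
65 [0.01, -0.09, 0.12] [-0.665  0.931  2.421  2.398  1.285] 0.0 wrist [-0.294 -0.09   0.262]
65 [0.01, 0.07, 0.12] [-0.123  1.087  2.584  2.908  1.649] 0.0 wrist [-0.294  0.07   0.262]
```

```bash
cat >> k.py <<'E'
def zt(th,yaw=0): 
    t,y=np.deg2rad(th),np.deg2rad(yaw); return W@[np.sin(t)*np.cos(y),np.sin(t)*np.sin(y),-np.cos(t)]
def track(wps,q,n=12,verbose=True):
    for (pa,ta,ya),(pb,tb,yb) in zip(wps,wps[1:]):
        m=0
        for f in np.linspace(0,1,n+1)[1:]:
            g=lambda a,b:np.array(a)*(1-f)+np.array(b)*f
            qn,e=ik(w2(g(pa,pb)),zt(g(ta,tb),g(ya,yb)),q); m=max(m,np.abs(qn-q).max()); q=qn
        print(pb,tb,yb,'q',q,'err',round(e,4),'maxstep',round(m,3))
    return q
E
python3 - <<'E'
from k import *
s=state(False); q=s['joint_pos'][:5]; p0=W.T@(s['tool_pos']-HEAD); print(p0)
for yaw in(0,20,35):
  for via in([-.1,-.25,.26],[-.1,-.15,.2],[-.15,-.05,.2]):
    print('---',yaw,via)
    track([(p0,27,0),(via,27,yaw),(via,50,yaw),(via,50,0),([-.08,0,.1],50,0),([.06,.04,.095],50,0),([-.08,-.1,.11],50,0),([.012,-.1,.11],50,0),([.012,.07,.11],50,0)],q)
E
```

```text
[-0.009 -0.276  0.293]
--- 0 [-0.1, -0.25, 0.26]
[-0.1, -0.25, 0.26] 27 0 q [-0.856  0.227  1.814  0.508  0.895] err 0.0 maxstep 0.02
[-0.1, -0.25, 0.26] 50 0 q [-1.095  0.289  2.056  1.2    0.886] err 0.0 maxstep 0.061
[-0.1, -0.25, 0.26] 50 0 q [-1.095  0.289  2.056  1.2    0.886] err 0.0 maxstep 0
[-0.08, 0, 0.1] 50 0 q [-0.501  0.945  2.67   2.646  1.266] err 0.0065 maxstep 0.162
[0.06, 0.04, 0.095] 50 0 q [-0.136  0.712  2.273  2.827  0.722] err 0.0 maxstep 0.072
[-0.08, -0.1, 0.11] 50 0 q [-0.811  0.731  2.479  2.24   0.914] err 0.0 maxstep 0.064
[0.012, -0.1, 0.11] 50 0 q [-0.579  0.666  2.272  2.288  0.728] err 0.0 maxstep 0.024
[0.012, 0.07, 0.11] 50 0 q [-0.079  0.694  2.398  2.919  0.825] err 0.0 maxstep 0.054
--- 0 [-0.1, -0.15, 0.2]
[-0.1, -0.15, 0.2] 27 0 q [-0.699  0.232  2.043  0.609  0.627] err 0.0 maxstep 0.04
[-0.1, -0.15, 0.2] 50 0 q [-0.973  0.371  2.32   1.612  0.756] err 0.0 maxstep 0.095
[-0.1, -0.15, 0.2] 50 0 q [-0.973  0.371  2.32   1.612  0.756] err 0.0 maxstep 0
[-0.08, 0, 0.1] 50 0 q [-0.501  0.945  2.67   2.646  1.266] err 0.0065 maxstep 0.101
[0.06, 0.
[... 4627 characters left out ...]
 -0.05, 0.2]
[-0.15, -0.05, 0.2] 27 35 q [-0.723  0.199  2.096  0.617  0.896] err 0.0 maxstep 0.047
[-0.15, -0.05, 0.2] 50 35 q [-1.05   0.392  2.235  1.014  1.075] err 0.0 maxstep 0.044
[-0.15, -0.05, 0.2] 50 0 q [-0.973  0.361  2.596  1.879  0.803] err 0.0 maxstep 0.116
[-0.08, 0, 0.1] 50 0 q [-0.501  0.945  2.67   2.646  1.266] err 0.0065 maxstep 0.11
[0.06, 0.04, 0.095] 50 0 q [-0.136  0.712  2.273  2.827  0.722] err 0.0 maxstep 0.072
[-0.08, -0.1, 0.11] 50 0 q [-0.811  0.731  2.479  2.24   0.914] err 0.0 maxstep 0.064
[0.012, -0.1, 0.11] 50 0 q [-0.579  0.666  2.272  2.288  0.728] err 0.0 maxstep 0.024
[0.012, 0.07, 0.11] 50 0 q [-0.079  0.694  2.398  2.919  0.825] err 0.0 maxstep 0.054
```

>>> arm_command:
  offset:
    - [-0.385,-0.394,0.13]
    - [-0.385,-0.394,0.13]
    - [-0.385,-0.394,0.13]
    - [-0.385,-0.394,0.13]
    - [-0.385,-0.394,0.13]
    - [-0.385,-0.394,0.13]
    - [-0.385,-0.394,0.13]
    - [-0.385,-0.394,0.13]
    - [0,0,0]
    - [0,0,0]
    - [0,0,0]
    - [0,0,0]
    - [0,0,0]
    - [0,0,0]
    - [0,0,0]
    - [0,0,0]
    - [0,0,0]
  angular:
    - [0,0,0]
    - [0,0,0]
    - [0,0,0]
    - [0,0,0]
    - [0,0,0]
    - [0,0,0]
    - [0,0,0]
    - [0,0,0]
    - [0,0.29,0]
    - [0,0.29,0]
    - [0,0.29,0]
    - [0,0.29,0]
    - [0,0.29,0]
    - [0,0.29,0]
    - [0,0.29,0]
    - [0,0.27,0]
    - [0,0,0]
  hand: [0,0,0,0,0,0,0,0,0,0,0,0,0,0,0,0,0]

```text
t: 11.85
tool_pos: [0.4597, -0.162, 0.1986]
eef_rot: [-2.79, -0.193, -1.297]
contact_force: [-1.0, -0.5, 0.2]
opening: 0.0003
grasp_force: 0.0
```

```bash
cat >> k.py <<'E'
def rep(p,th=50,yaw=0):
    s=state(); print('washer tcp',W.T@(s['tool_pos']-HEAD),'z',W.T@s['R'][:,2],'y',W.T@s['R'][:,1],'Fw',W.T@s['contact_force'])
    delta(w2(p),Rzy(zt(th,yaw),Rt),s); return s
E
python3 - <<'E'
from k import *
rep([-.05,0,.1])
E
```

```text
t 11.85 q [-0.976  0.374  2.318  1.604  0.757 -0.966] tcp [ 0.46  -0.162  0.199] F [-1.027 -0.454  0.249] M [-0.023  0.324 -0.057] open 0.00030365763110319036 0.0
washer tcp [-0.1   -0.15   0.199] z [ 0.765  0.004 -0.644] y [ 0.004 -1.    -0.001] Fw [-1.078 -0.312  0.249]
shift units (tool axes now) [-1.065 -3.754  2.566]
turn units [-0.022  0.013  0.012]  shift in new axes [-1.079 -3.762  2.549]
```

>>> arm_command:
  offset:
    - [-0.133,-0.47,0.32]
    - [-0.133,-0.47,0.32]
    - [-0.133,-0.47,0.32]
    - [-0.133,-0.47,0.32]
    - [-0.133,-0.47,0.32]
    - [-0.133,-0.47,0.32]
    - [-0.133,-0.47,0.32]
    - [-0.133,-0.47,0.32]
    - [0,0,0]
    - [0,0,0]
  angular:
    - [0,0,0]
    - [0,0,0]
    - [0,0,0]
    - [0,0,0]
    - [0,0,0]
    - [0,0,0]
    - [0,0,0]
    - [0,0,0]
    - [0,0,0]
    - [0,0,0]
  hand: [0,0,0,0,0,0,0,0,0,0]

```text
t: 13.1
tool_pos: [0.4901, -0.0061, 0.1012]
eef_rot: [-2.789, -0.197, -1.3]
contact_force: [-0.6, -1.2, -0.0]
opening: -0.0003
grasp_force: 0.0
```

>>> arm_command:
  offset:
    - [0.107,0,0.128]
    - [0.107,0,0.128]
    - [0.107,0,0.128]
    - [0.107,0,0.128]
    - [0.107,0,0.128]
    - [0.107,0,0.128]
    - [0.054,-0.01,0.064]
    - [0.054,-0.01,0.064]
  angular:
    - [0,0,0]
    - [0,0,0]
    - [0,0,0]
    - [0,0,0]
    - [0,0,0]
    - [0,0,0]
    - [0,0,0]
    - [0,0,0]
  hand: [0,0,0,0,0,0,0,0]

```text
t: 14.1
tool_pos: [0.5361, 0.001, 0.1008]
eef_rot: [-2.79, -0.196, -1.3]
contact_force: [-1.9, -1.5, 0.3]
opening: 0.0003
grasp_force: 0.9
```

```bash
python3 - <<'E'
from k import *
rep([.031,.008,.1])
S=cam('scene');b=S['color'][110:240,255:415]
cv2.imwrite('pics/c1.png',cv2.cvtColor(cv2.resize(b,(640,520),interpolation=cv2.INTER_CUBIC),4))
E
```

```text
t 14.1 q [-0.332  0.735  2.419  2.676  0.882 -1.581] tcp [0.536 0.001 0.101] F [-1.923 -1.495  0.3  ] M [-0.143  0.468 -0.182] open 0.0002704541570774045 0.8898334437981248
washer tcp [-0.003  0.001  0.101] z [ 0.765  0.002 -0.643] y [ 0.005 -1.     0.002] Fw [-2.106 -1.224  0.3  ]
shift units (tool axes now) [ 0.531 -0.177  0.661]
turn units [-0.014  0.005  0.028]  shift in new axes [ 0.529 -0.181  0.661]
```

View pics/c1.png

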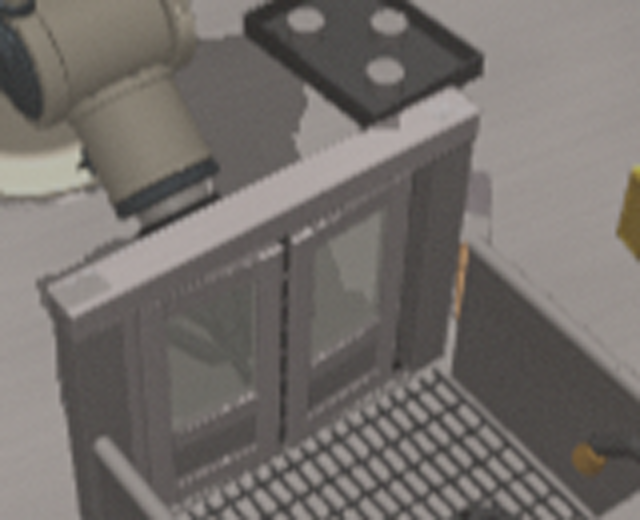

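The picture shows the gripper in front of the nearly closed screen, clear of the track, with the hinge line at crop (285,340). I'll push in.

>>> arm_command:
  offset:
    - [0.076,-0.025,0.094]
    - [0.076,-0.025,0.094]
    - [0.076,-0.025,0.094]
    - [0.076,-0.025,0.094]
    - [0.076,-0.025,0.094]
    - [0.076,-0.025,0.094]
    - [0.076,-0.025,0.094]
  angular:
    - [0,0,0]
    - [0,0,0]
    - [0,0,0]
    - [0,0,0]
    - [0,0,0]
    - [0,0,0]
    - [0,0,0]
  hand: [0,0,0,0,0,0,0]

```text
t: 15.02
tool_pos: [0.5689, 0.0128, 0.1003]
eef_rot: [-2.79, -0.197, -1.301]
contact_force: [-2.0, -0.0, 1.3]
opening: 0.0005
grasp_force: 1.3
```

>>> arm_command:
  offset:
    - [0.072,-0.081,0.086]
    - [0.072,-0.081,0.086]
    - [0.072,-0.081,0.086]
    - [0.072,-0.081,0.086]
    - [0.064,-0.131,0.077]
    - [0.064,-0.131,0.077]
    - [0.064,-0.131,0.077]
    - [0.064,-0.131,0.077]
    - [0,0,0]
  angular:
    - [0,0,0]
    - [0,0,0]
    - [0,0,0]
    - [0,0,0]
    - [0,0,0]
    - [0,0,0]
    - [0,0,0]
    - [0,0,0]
    - [0,0,0]
  hand: [0,0,0,0,0,0,0,0,0]

```text
t: 16.15
tool_pos: [0.5978, 0.0516, 0.1002]
eef_rot: [-2.789, -0.198, -1.301]
contact_force: [0.8, -0.5, -0.5]
opening: 0.0003
grasp_force: 0.0
```

```bash
python3 - <<'E'
from k import *
rep([.065,.042,.1])
S=cam('scene');b=S['color'][110:260,245:415]
cv2.imwrite('pics/c2.png',cv2.cvtColor(cv2.resize(b,(680,600),interpolation=cv2.INTER_CUBIC),4))
E
```

```text
t 16.15 q [-0.127  0.694  2.258  2.82   0.691 -1.496] tcp [0.598 0.052 0.1  ] F [ 0.776 -0.549 -0.545] M [-0.06   0.37  -0.065] open 0.00029144340526807936 0.0
washer tcp [0.065 0.043 0.1  ] z [ 0.766  0.003 -0.643] y [ 0.006 -1.     0.002] Fw [ 0.696 -0.648 -0.545]
shift units (tool axes now) [-0.007  0.017  0.001]
turn units [-0.019 -0.002  0.035]  shift in new axes [-0.007  0.017  0.001]
```

View pics/c2.png

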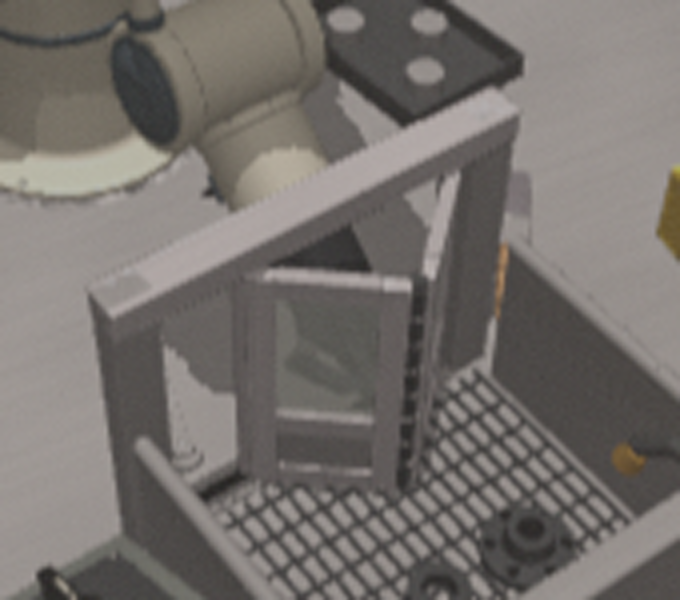

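The screen is part folded, with the hinge foot at crop (402,490) and the lead stile around (255,475).

```bash
python3 - <<'E'
from k import *
S=cam('scene'); b=lambda u,v:(245+u/4-.4,110+v/4-.4); iw=lambda p:W.T@(p-HEAD)
h=iw(onz(S,*b(402,490),.056)); print('hinge',h,'a',np.arcsin(h[0]/.13),np.arccos((.128-h[1])/.13),'lead',iw(onz(S,*b(250,475),.056)))
q=state(False)['joint_pos'][:5]
track([([.065,.043,.1],50,0),([-.03,.03,.1],50,0),([-.045,-.1,.11],50,0),([.012,-.1,.11],50,0),([.012,.075,.11],50,0)],q)
E
```

```text
hinge [0.095 0.026 0.056] a 0.8159565886226045 0.6717330567743797 lead [ 0.008 -0.069  0.056]
[-0.03, 0.03, 0.1] 50 0 q [-0.272  0.799  2.521  2.782  1.038] err 0.0 maxstep 0.039
[-0.045, -0.1, 0.11] 50 0 q [-0.71   0.695  2.4    2.267  0.842] err 0.0 maxstep 0.046
[0.012, -0.1, 0.11] 50 0 q [-0.579  0.666  2.272  2.288  0.728] err 0.0 maxstep 0.012
[0.012, 0.075, 0.11] 50 0 q [-0.062  0.694  2.398  2.937  0.825] err 0.0 maxstep 0.056
```

>>> arm_command:
  offset:
    - [-0.191,0.04,-0.2275]
    - [-0.191,0.04,-0.2275]
    - [-0.191,0.04,-0.2275]
    - [-0.191,0.04,-0.2275]
    - [-0.191,0.04,-0.2275]
    - [-0.191,0.04,-0.2275]
    - [-0.191,0.04,-0.2275]
    - [-0.191,0.04,-0.2275]
    - [-0.006,0.416,-0.056]
    - [-0.006,0.416,-0.056]
    - [-0.006,0.416,-0.056]
    - [-0.006,0.416,-0.056]
    - [-0.006,0.416,-0.056]
    - [-0.006,0.416,-0.056]
    - [-0.006,0.416,-0.056]
    - [-0.006,0.416,-0.056]
    - [0,0,0]
    - [0,0,0]
  angular:
    - [0,0,0]
    - [0,0,0]
    - [0,0,0]
    - [0,0,0]
    - [0,0,0]
    - [0,0,0]
    - [0,0,0]
    - [0,0,0]
    - [0,0,0]
    - [0,0,0]
    - [0,0,0]
    - [0,0,0]
    - [0,0,0]
    - [0,0,0]
    - [0,0,0]
    - [0,0,0]
    - [0,0,0]
    - [0,0,0]
  hand: [0,0,0,0,0,0,0,0,0,0,0,0,0,0,0,0,0,0]

```text
t: 18.5
tool_pos: [0.5083, -0.1083, 0.1105]
eef_rot: [-2.79, -0.195, -1.3]
contact_force: [1.2, 0.7, -0.2]
opening: 0.0
grasp_force: 0.0
```

```bash
python3 - <<'E'
from k import *
rep([.004,-.103,.11])
E
```

```text
t 18.5 q [-0.72   0.689  2.39   2.242  0.833 -1.509] tcp [ 0.508 -0.108  0.11 ] F [ 1.161  0.698 -0.216] M [-0.059  0.342  0.022] open 2.2612483949552e-05 0.0
washer tcp [-0.045 -0.104  0.11 ] z [ 0.766  0.003 -0.643] y [ 0.005 -1.     0.001] Fw [ 1.244  0.536 -0.216]
shift units (tool axes now) [ 0.779 -0.015  0.945]
turn units [-0.016  0.003  0.024]  shift in new axes [ 0.778 -0.021  0.946]
```

>>> arm_command:
  offset:
    - [0.156,0,0.189]
    - [0.156,0,0.189]
    - [0.156,0,0.189]
    - [0.156,0,0.189]
    - [0.156,0,0.189]
    - [0,0,0]
    - [0,-0.125,0]
    - [0,-0.125,0]
    - [0,-0.125,0]
    - [0,-0.125,0]
    - [0,-0.125,0]
    - [0,-0.125,0]
    - [0,-0.125,0]
    - [0,-0.125,0]
    - [0,-0.125,0]
    - [0,-0.125,0]
  angular:
    - [0,0,0]
    - [0,0,0]
    - [0,0,0]
    - [0,0,0]
    - [0,0,0]
    - [0,0,0]
    - [0,0,0]
    - [0,0,0]
    - [0,0,0]
    - [0,0,0]
    - [0,0,0]
    - [0,0,0]
    - [0,0,0]
    - [0,0,0]
    - [0,0,0]
    - [0,0,0]
  hand: [0,0,0,0,0,0,0,0,0,0,0,0,0,0,0,0]

```text
t: 20.5
tool_pos: [0.5504, -0.0523, 0.11]
eef_rot: [-2.79, -0.197, -1.301]
contact_force: [-0.2, -1.3, -0.0]
opening: 0.0003
grasp_force: 0.6
```

```bash
python3 - <<'E'
from k import *
rep([.004,.06,.11])
E
```

```text
t 20.5 q [-0.482  0.679  2.345  2.456  0.778 -1.476] tcp [ 0.55  -0.052  0.11 ] F [-0.156 -1.319 -0.008] M [-0.15   0.427 -0.138] open 0.0003004701039589468 0.5932030454277992
washer tcp [ 0.004 -0.054  0.11 ] z [ 0.766  0.002 -0.643] y [ 0.005 -1.     0.002] Fw [-0.331 -1.287 -0.008]
shift units (tool axes now) [ 0.012 -2.848  0.002]
turn units [-0.014  0.002  0.029]  shift in new axes [-0.003 -2.848 -0.005]
```

>>> arm_command:
  offset:
    - [0,-0.125,0]
    - [0,-0.125,0]
    - [0,-0.125,0]
    - [0,-0.125,0]
    - [0,-0.125,0]
    - [0,-0.125,0]
    - [0,-0.125,0]
    - [0,-0.125,0]
    - [0,-0.125,0]
    - [0,-0.125,0]
    - [0,-0.125,0]
    - [0,-0.125,0]
    - [0,-0.125,0]
    - [0,-0.125,0]
    - [0,-0.125,0]
    - [0,-0.125,0]
    - [0,-0.125,0]
    - [0,-0.125,0]
  angular:
    - [0,0,0]
    - [0,0,0]
    - [0,0,0]
    - [0,0,0]
    - [0,0,0]
    - [0,0,0]
    - [0,0,0]
    - [0,0,0]
    - [0,0,0]
    - [0,0,0]
    - [0,0,0]
    - [0,0,0]
    - [0,0,0]
    - [0,0,0]
    - [0,0,0]
    - [0,0,0]
    - [0,0,0]
    - [0,0,0]
  hand: [0,0,0,0,0,0,0,0,0,0,0,0,0,0,0,0,0,0]

```text
t: 22.75
tool_pos: [0.5379, 0.0369, 0.1097]
eef_rot: [-2.79, -0.196, -1.301]
contact_force: [-0.7, -0.6, 0.4]
opening: 0.0002
grasp_force: 0.5
```

```bash
python3 - <<'E'
from k import *
rep([.004,.06,.11])
S=cam('scene');b=S['color'][110:260,245:415]
cv2.imwrite('pics/c3.png',cv2.cvtColor(cv2.resize(b,(680,600),interpolation=cv2.INTER_CUBIC),4))
E
```

```text
t 22.75 q [-0.206  0.701  2.414  2.79   0.847 -1.562] tcp [0.538 0.037 0.11 ] F [-0.655 -0.646  0.379] M [-0.173  0.482 -0.114] open 0.0001632494119813997 0.4535341076552868
washer tcp [0.004 0.036 0.11 ] z [ 0.766  0.002 -0.643] y [ 0.005 -1.     0.002] Fw [-0.735 -0.552  0.379]
shift units (tool axes now) [ 0.012 -0.598  0.001]
turn units [-0.014  0.002  0.029]  shift in new axes [ 0.009 -0.598 -0.   ]
```

View pics/c3.png

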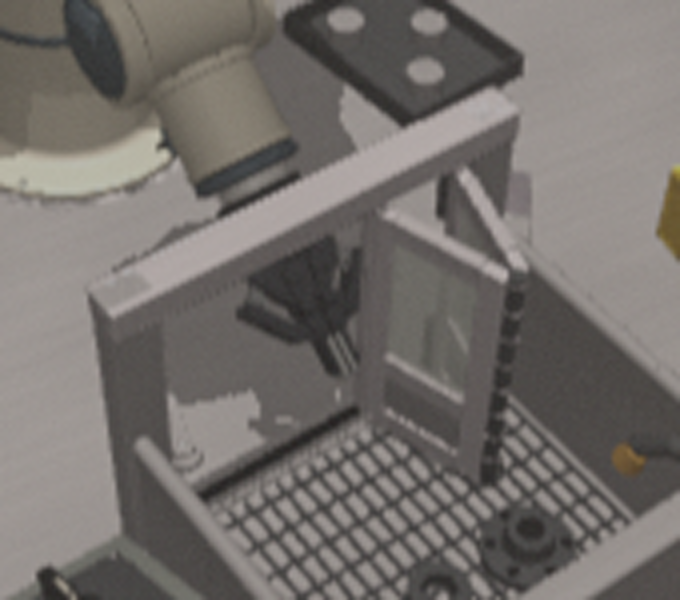

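The lead stile follows the fingers (crop (375,330)), with the hinge foot at (487,475). I'll continue towards the stop and watch the force.

>>> arm_command:
  offset:
    - [0,-0.1,0]
    - [0,-0.1,0]
    - [0,-0.1,0]
    - [0,-0.1,0]
    - [0,-0.1,0]
    - [0,-0.1,0]
    - [0,-0.1,0]
    - [0,0,0]
  angular:
    - [0,0,0]
    - [0,0,0]
    - [0,0,0]
    - [0,0,0]
    - [0,0,0]
    - [0,0,0]
    - [0,0,0]
    - [0,0,0]
  hand: [0,0,0,0,0,0,0,0]

```text
t: 23.8
tool_pos: [0.534, 0.0647, 0.1097]
eef_rot: [-2.79, -0.197, -1.301]
contact_force: [1.5, -1.1, -0.3]
opening: -0.0006
grasp_force: 0.0
```

>>> arm_command:
  offset:
    - [0,-0.05,0]
    - [0,-0.05,0]
    - [0,0,0]
  angular:
    - [0,0,0]
    - [0,0,0]
    - [0,0,0]
  hand: [0,0,0]

```text
t: 24.18
tool_pos: [0.5335, 0.0684, 0.1097]
eef_rot: [-2.79, -0.197, -1.301]
contact_force: [-0.6, -0.5, 0.3]
opening: -0.0001
grasp_force: 0.1
```

```bash
python3 - <<'E'
from k import *
rep([.004,.07,.11])
E
```

```text
t 24.175 q [-0.096  0.704  2.421  2.905  0.856 -1.569] tcp [0.534 0.068 0.11 ] F [-0.642 -0.524  0.345] M [-0.036  0.33   0.003] open -5.185430755510863e-05 0.09215970290824771
washer tcp [0.004 0.068 0.11 ] z [ 0.766  0.003 -0.643] y [ 0.005 -1.     0.002] Fw [-0.706 -0.434  0.345]
shift units (tool axes now) [ 0.012 -0.053  0.002]
turn units [-0.015  0.002  0.03 ]  shift in new axes [ 0.012 -0.053  0.002]
```

>>> arm_command:
  offset:
    - [0,-0.05,0]
    - [0,-0.05,0]
    - [0,0,0]
  angular:
    - [0,0,0]
    - [0,0,0]
    - [0,0,0]
  hand: [0,0,0]

```text
t: 24.55
tool_pos: [0.5329, 0.0722, 0.1097]
eef_rot: [-2.79, -0.196, -1.301]
contact_force: [-0.5, -3.2, 1.1]
opening: -0.0
grasp_force: 1.8
```

>>> arm_command:
  offset:
    - [0,-0.05,0]
    - [0,-0.05,0]
  angular:
    - [0,0,0]
    - [0,0,0]
  hand: [0,0]

```text
t: 24.8
tool_pos: [0.5325, 0.0741, 0.1095]
eef_rot: [-2.793, -0.188, -1.301]
contact_force: [-4.5, -36.3, 3.4]
opening: -0.0001
grasp_force: 18.1
```

The force jumped to 36 N, which is the stop. I'll back off and leave.

>>> arm_command:
  offset:
    - [0,0.1,0]
    - [0,0.3,0]
    - [0,0.3,0]
    - [-0.16,0.1,-0.19]
    - [-0.16,0.1,-0.19]
    - [-0.16,0.1,-0.19]
    - [-0.16,0.1,-0.19]
    - [-0.16,0.1,-0.19]
    - [0,0,0]
    - [0,0,0]
  angular:
    - [0,0,0]
    - [0,0,0]
    - [0,0,0]
    - [0,0,0]
    - [0,0,0]
    - [0,0,0]
    - [0,0,0]
    - [0,0,0]
    - [0,0,0]
    - [0,0,0]
  hand: [0,0,0,0,0,0,0,0,0,0]

```text
t: 26.05
tool_pos: [0.4899, 0.0219, 0.1096]
eef_rot: [-2.79, -0.196, -1.3]
contact_force: [0.1, -0.1, -0.2]
opening: 0.0002
grasp_force: 0.0
```

```bash
python3 - <<'E'
from k import *
rep([.004,.07,.11])
S=cam('scene'); g=cv2.cvtColor(S['color'],cv2.COLOR_RGB2GRAY)
for a in(1.2,1.3,1.43):
    h=[.13*np.sin(a),.128-.13*np.cos(a)]; print(a,'hinge px',proj(S,w2(h+[.056])),proj(S,w2(h+[.18])),proj(S,w2(h+[.304])))
a=1.43; h=[.13*np.sin(a),.128-.13*np.cos(a)]; u,v=proj(S,w2(h+[.18])).round().astype(int)
for dv in(-20,-10,0,10,20): print(v+dv,g[v+dv,u-16:u+12])
print('u0',u-16)
# selector white line in top image + tray objects vs first picture
T=cam('top'); t0=cv2.cvtColor(cv2.imread('pics/top0.png'),cv2.COLOR_BGR2GRAY); t=cv2.cvtColor(T['color'],cv2.COLOR_RGB2GRAY)
for n,(x0,x1,y0,y1) in dict(tray=(285,368,122,175),brush=(238,276,222,272),wrench=(342,360,218,266),bflange=(438,470,214,244),bottle=(436,470,180,206),bin=(183,225,183,240),sel=(385,420,160,192)).items():
    d=cv2.absdiff(t,t0)[y0:y1,x0:x1]; print(n,d.mean().round(2),(d>40).sum())
k=(t[170:186,396:408]>90).nonzero(); print('white line px',[(396+x,170+y) for y,x in zip(*k)])
E
```

```text
t 26.05 q [-0.312  0.791  2.562  2.751  1.065 -1.678] tcp [0.49  0.022 0.11 ] F [ 0.138 -0.134 -0.189] M [-0.017  0.406 -0.006] open 0.0001818501787956501 0.0
washer tcp [-0.046  0.028  0.11 ] z [ 0.766  0.003 -0.643] y [ 0.005 -1.     0.002] Fw [ 0.119 -0.152 -0.189]
shift units (tool axes now) [ 0.814 -1.052  0.95 ]
turn units [-0.015  0.003  0.029]  shift in new axes [ 0.808 -1.058  0.948]
1.2 hinge px [362.768 229.657] [366.111 206.305] [369.98  179.284]
1.3 hinge px [366.371 228.742] [369.969 205.372] [374.132 178.337]
1.43 hinge px [370.789 227.122] [374.694 203.718] [379.21 176.66]
184 [106 101 102 101 101 101 100 101 101 104  97  88  91  90  89  90  94  65
  53  49  53  54  69  75  75  73  82 102]
194 [ 97 100 109 122 112 105 103 104 100  95  92  90  90  89  94  77  54  69
  83  64  69  75  73  73  73  75  73  72]
204 [ 88 125 144 148 129 116 106  94  91  90  90  89  90  89  68  55  51  57
  90  77  76  76  75  73  74  72  77  74]
214 [ 75  71  71  71  71  75  85  88  89  88  88  91  71  51  49  49  55  99
 117 107  79  75  74  73  76  76  75  74]
224 [126  77  64  65  67  86  88  86  87  92  85  57  51  52  56  67  85  93
  93 112  78  95 133 145 143 115  82  98]
u0 359
tray 2.95 10
brush 3.19 8
wrench 24.67 63
bflange 2.64 0
bottle 2.7 0
bin 2.53 0
sel 4.55 19
white line px [(np.int64(402), np.int64(171))]
```

The hinge's dark band is centred at column 374.5 in row 204, against 374.7 predicted for the 1.43 stop, so the screen is fully folded. The wrench patch is hidden by the arm, so I'll move away and check it.

>>> arm_command:
  offset:
    - [0.071,0.371,-0.207]
    - [0.071,0.371,-0.207]
    - [0.071,0.371,-0.207]
    - [0.071,0.371,-0.207]
    - [0.071,0.371,-0.207]
    - [0.071,0.371,-0.207]
    - [0.071,0.371,-0.207]
    - [0.071,0.371,-0.207]
    - [0.071,0.371,-0.207]
    - [0.071,0.371,-0.207]
    - [0.071,0.371,-0.207]
    - [0.071,0.371,-0.207]
    - [0,0,0]
    - [0,0,0]
  angular:
    - [0,0,0]
    - [0,0,0]
    - [0,0,0]
    - [0,0,0]
    - [0,0,0]
    - [0,0,0]
    - [0,0,0]
    - [0,0,0]
    - [0,0,0]
    - [0,0,0]
    - [0,0,0]
    - [0,0,0]
    - [0,0,0]
    - [0,0,0]
  hand: [0,0,0,0,0,0,0,0,0,0,0,0,0,0]

```text
t: 27.9
tool_pos: [0.461, -0.1613, 0.2]
eef_rot: [-2.79, -0.197, -1.301]
contact_force: [-0.3, 0.4, 0.3]
opening: 0.0
grasp_force: 0.0
```

```bash
python3 - <<'E'
from k import *
state()
T=cam('top'); t0=cv2.cvtColor(cv2.imread('pics/top0.png'),cv2.COLOR_BGR2GRAY); t=cv2.cvtColor(T['color'],cv2.COLOR_RGB2GRAY)
for n,g in(('before',t0),('now',t)):
    p=g[218:266,338:364].astype(int); m=p>p.mean()+25; y,x=m.nonzero(); print(n,p.mean(),m.sum(),'centroid',338+x.mean(),218+y.mean())
for n,(x0,x1,y0,y1) in dict(wrench=(342,360,218,266),wtop=(344,360,218,240),bflange=(438,470,214,244)).items():
    d=cv2.absdiff(t,t0)[y0:y1,x0:x1]; print(n,d.mean().round(2),(d>40).sum())
p=t[163:190,388:416]; y,x=(p>95).nonzero(); print('sel bright',sorted(zip(x+388,y+163)))
E
```

```text
t 27.9 q [-0.971  0.371  2.317  1.607  0.756 -0.965] tcp [ 0.461 -0.161  0.2  ] F [-0.291  0.446  0.296] M [-0.124  0.381  0.048] open 4.524469212727641e-05 0.0
before 117.18028846153847 94 centroid 351.3829787234043 241.54255319148936
now 110.01041666666667 125 centroid 351.88 241.36
wrench 8.64 93
wtop 2.7 0
bflange 2.44 0
sel bright [(np.int64(391), np.int64(167)), (np.int64(391), np.int64(168)), (np.int64(392), np.int64(167)), (np.int64(392), np.int64(168)), (np.int64(397), np.int64(165)), (np.int64(398), np.int64(163)), (np.int64(398), np.int64(165)), (np.int64(401), np.int64(164)), (np.int64(402), np.int64(171)), (np.int64(406), np.int64(166)), (np.int64(407), np.int64(165)), (np.int64(410), np.int64(170)), (np.int64(411), np.int64(170)), (np.int64(412), np.int64(172)), (np.int64(413), np.int64(172))]
```

```bash
python3 -c "from cell import manip; print(manip.close_job())"
```

```text
the job is handed in; nothing more can be done
None
```

The job is handed in at about 28 s: the selector was turned to off first, then the screen was folded right back to its stop. My image checks found none of the loose things moved (the wrench was partly in the arm's shadow).

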